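# Latch the roll tub and hold up a roll with the tongs

### The job

Shut away the spare rolls by swinging the latch on the tub's lid fully closed into its catch; then take up the tongs, close them on the bread roll that lies on the wooden board, and lift it at least 10 cm above the board. Finish while still holding the tongs with the roll steady in their jaws, ready to serve; the gripper must not touch the roll itself, and the bottle, beaker and bowl stay where they are.

Things in the scene. Friction and masses are not known exactly. Their poses are not given: they have to be found in the camera images.
- latch (a joint): Swing latch on the tub's lid: flat steel bar turning in the horizontal plane about an upright pin. 0 = fully closed, its end resting in the catch at the tub's front; grows to at most 1.7 rad as it opens, clockwise seen from above, so closing is counter-clockwise. Starts well open; light friction (0.04 N m) keeps it where it is left. Below 0.08 counts as closed.
- latch_hinge (a point): Axis of the latch's pin at bar height, mid-lid, fixed to the tub: a clear box 180 x 200 x 66 mm with a flat grey lid, fixed to the table, rolls inside. The point's x axis points from the tub's front (catch) to its back, z up; the closed bar points along -x. The bar is 112 mm long from the pin, 14 mm wide, its top 5 mm above this point.
- latch_knob (a point): On the latch's black upright knob (round, 14 mm diameter, 42 mm tall), a good grip height: the knob's top is 15 mm above it, the bar's top 27 mm below, the lid 40 mm below. 62 mm from the pin; moves with the latch. Grip or push from above.
- latch_catch (a point): Middle of the U-shaped steel catch on the tub's front that the bar's end enters sideways; 101 mm from the pin, fixed to the tub, about 14 x 28 mm and 20 mm high, top 11 mm above this point.
- tongs_grip (a point): Middle of the steel tongs (230 mm, 130 g), between the two black grip panels, half-way up, 15 mm above the table at first; about the centre of mass. x points to the jaw tips, z up. Panels: 64 mm long, 30 mm tall; grip across (y) from above. Sprung: 62 mm over the panels when free, 44 mm with the jaws on the roll; the spring pushes 3.6 N per panel when free, 6.3 N at 56 mm, 12 N at 44 mm.
- tongs_tips (a point): Middle of the space between the jaws, half-way up, 90 mm ahead of tongs_grip along its x; the roll's centre belongs here when they close. Jaws: upright steel plates 50 mm long, 28 mm tall, with small inward front lips. 84 mm clear when free; 73 mm (66 mm between the lips) with 56 mm over the panels.
- tong_left: The tongs' arm on the +y side of tongs_grip. Origin on the tongs' mid-line, under tongs_grip, at the underside.
- tong_right: The tongs' arm on the -y side of tongs_grip. Origin on the tongs' mid-line, under tongs_grip, at the underside.
- roll_center (a point): Centre, half-way up, of the round brown bread roll: 50 mm diameter, 40 mm tall, about 45 g, rigid, loose, standing flat on the board. Its sides are upright from 8 to 24 mm above its underside.
- board: Wooden serving board 170 x 170 x 18 mm, fixed; origin at the centre of its underside, on the table.
- sauce: Bystander: white sauce bottle, 56 mm diameter, 170 mm tall. Origin under its centre. Leave alone.
- beaker: Bystander: steel beaker, 72 mm diameter, 90 mm tall. Origin under its centre. Leave alone.
- bowl: Bystander: white bowl, 110 mm diameter, 50 mm tall. Origin under its centre. Leave alone.
There are look-alikes about, which are no part of the job. Of the things that look like the part that bears roll_center, the middle-sized one is meant.

How it is judged (in metres and radians):
On the way, in this order (a step that is already met when the one before it is completed fails the run):
1. the latch is swung closed into its catch while the roll still lies on the board (value of joint latch below 0.08 rad and height (world z) of roll_center below 0.05 m), for 0.2 s.
2. the roll is lifted in the tongs' jaws (height (world z) of roll_center above 0.12 m and contact force between each of tong_left, tong_right and roll above 0.3 N and contact force between the fingers and tong_left above 0.5 N and contact force between the fingers and tong_right above 0.5 N and contact force between the fingers and roll below 0.05 N and value of joint latch below 0.08 rad), for 0.3 s.
At the end, for the whole second after the job is handed in: The latch is closed (below 0.08 rad) and still; the robot's fingers grip both arms of the tongs, both jaws press on the roll (over 0.3 N each), nothing of the gripper touches the roll, the roll's centre is more than 0.12 m above the table and the roll is still (all of step 2 and height (world z) of tongs_grip above 0.07 m and linear speed of roll below 0.05 m/s and velocity of joint latch between -0.05 and 0.05 rad/s); the arm keeps its last pose, push and grip.
It fails at once if the gripper or arm touches the roll itself (contact force between any of the fingers, the arm and roll above 0.3 N).
It fails at once if a bystander is disturbed (distance of any of sauce, beaker, bowl from where it was at the start of the episode above 0.03 m).
It also fails if it takes over 61 s, if anything falls off the work surface, if the arm or the gripper's body presses on something with over 40 N, if the wrist force passes 120 N, or if a joint passes its speed limit or range.

### The arm

A 6-joint arm with a two-finger parallel gripper is mounted at the origin on the work surface. World frame = base frame: x ahead of the robot, y to its left, z up, the work surface at z = 0. Lengths are in mm, angles in rad, forces in N, time in s.
With the tool pointing down it reaches from about 300 to 775 mm from the base axis. Payload 14.6 kg.
Tool frame: the origin (TCP) lies between the finger pads; the fingertips stand 11 mm ahead of it and the grasp point (between the pads) lies 8 mm behind it; z points along the fingers, y is the line along which they close (so a half turn about z gives the same grasp; the last joint's range is limited). The gripper opens to 94 mm and grips with 3 to 60 N. Pads are 16 mm wide; open, the fingers measure 119 mm over their backs; the gripper's body (75 mm by 177 mm) begins 78 mm behind the grasp point.
Start: joints at [1.256, 0.3, 1.521, -0, 1.321, -0.067], TCP at [134.897, 533.19, 216.446] pointing down, gripper open.
Joint ranges: [-3.03, 3.03], [-0.79, 2.21], [0.23, 2.52], [-1.04, 4.18], [0, 3.07], [-2.55, 2.55]. Speed limits (rad/s): [2.22, 2.22, 2.57, 3.14, 3.14, 3.14].

### API

Orientations are given as [roll, pitch, yaw] about the fixed x, y, z axes, in that order (R = Rz(yaw) Ry(pitch) Rx(roll)).
In Python, from cell import manip gives the robot as it stands. The module is installed in compiled form; this text tells all that it offers.
- The arm moves only by the tool arm_command, never from a script. Its argument "rows" is one flat list of numbers, 5 for each row, row after row: the shift along the world's x, y, z in mm, then the turn about the world's z in degrees, then the finger opening in mm, from 0 to 94. In form: [dx, dy, dz, twist, jaw, dx, dy, dz, twist, jaw, ...]. A call has 1 to 5 rows; each row shifts and turns the commanded pose from where the row before left it; what a row does not reach is not made up. A row lasts 1/8 s, in which the tool goes at most 62.5 mm and 10.7 degrees, less where a joint would pass 70% of its speed; a pose out of reach is approached as far as the arm can. A call is refused whole if a number of a shift passes 62.5 or a number of a turn 10.7, either way. A call with a gripper value outside its range is refused whole. The fingers move at their own pace and stop on an object; "newtons" is the grip in N (left out, the last holds). Time passes only in rows, so rows that do not move let the fingers close. It gives the time, the measured TCP pose, the force and the opening at its end, in the units of the state.
- manip.read_state(): the state, without advancing time (a new reading comes with each control period).
- manip.camera(name): name is "side" or "top" or "wrist"; returns a dict with "image" (384x512x3 uint8, blue, green, red), "z_map" (384x512 float32, mm along the optical axis (not along the pixel's ray), 0 where there is no reading), "fx", "fy", "cx", "cy" (pixels), "pose" (4x4, takes a point from camera to world coordinates). Camera axes: x right, y down, z forward; pixel columns grow to the right and rows downward; lengths in mm; the calibration is good to about 2 mm. A picture is of the moment at which its call begins.
- manip.sign_off(): hands the job in, once; it reports no verdict.
The state is a dict: "clock": time; "joints": joint angles; "qd": joint speeds; "effort": joint torques, N m; "eef_pos": TCP position; "eef_rot": TCP orientation; "wrist_force": force on the tool from outside, world axes, zero at the start; "moment": the same for the moment, N m; "finger_gap": finger opening in mm.
Only numpy, scipy, OpenCV 4.12 (cv2) and the standard library are available. Lean on these libraries where they do the work, as an engineer would, in place of code of your own. Each camera call takes 0.05 s, during which the arm holds its last target. There are 200 camera calls.

## Working session

There is one attempt and no reset: what is moved stays moved. The work goes in short steps, Python scripts to look and compute and a tool call to move; the robot and the scene stay as the last step left them, time stands still between calls to the robot, and variables do not carry over. Pictures are saved under pics/ and viewed, on a budget of 10 in all, crops included, one or two more only if the job needs it, and the job is handed in when it is done.

Besides the shell and the picture viewer there is one more tool, called after "Emit:" as a command line: name --argument value ..., lists and objects as JSON in quotes. arm_command: Moves the arm, as the interface text tells. Its arguments: {"type":"object","properties":{"rows":{"type":"array","items":{"type":"number"}},"newtons":{"type":"number"}},"required":["rows"]}

```bash
mkdir -p pics; cat > h.py <<'E'
import numpy as np, cv2
from cell import manip
def grab(n):
    c=manip.camera(n); np.savez(f'{n}.npz',**c); return c
def load(n): return dict(np.load(f'{n}.npz'))
def pts(c):
    z=c['z_map'].astype(float); v,u=np.mgrid[:z.shape[0],:z.shape[1]]
    P=np.stack([(u-c['cx'])/c['fx']*z,(v-c['cy'])/c['fy']*z,z],-1)
    W=P@c['pose'][:3,:3].T+c['pose'][:3,3]; W[z==0]=np.nan; return W
def ray(c,u,v,h):
    d=c['pose'][:3,:3]@np.array([(u-c['cx'])/c['fx'],(v-c['cy'])/c['fy'],1.]); o=c['pose'][:3,3]
    return o+d*(h-o[2])/d[2]
E
python3 - <<'E'
from h import *
for n in ['top','side']:
    c=grab(n); cv2.imwrite(f'pics/{n}1.png',cv2.resize(c['image'],(800,600),interpolation=cv2.INTER_CUBIC))
    print(n,c['fx'],c['cx'],c['cy'],np.round(c['pose'],3).tolist())
print(manip.read_state())
E
```

```text
top 363.0271675063855 252.5633562051503 189.9894130626958 [[0.097, -0.973, 0.208, 412.488], [-0.995, -0.096, 0.017, 24.442], [0.003, -0.209, -0.978, 987.609], [0.0, 0.0, 0.0, 1.0]]
side 451.38037863875456 253.13323438962576 190.40111990140758 [[-0.993, -0.066, 0.094, 454.831], [-0.115, 0.63, -0.768, 956.538], [-0.008, -0.774, -0.633, 829.08], [0.0, 0.0, 0.0, 1.0]]
{'clock': 0.1, 'joints': array([ 1.25636683e+00,  3.00375937e-01,  1.52150412e+00,  1.27940415e-05,
        1.32072682e+00, -6.66060056e-02]), 'qd': array([-4.39756484e-05, -2.85541954e-03, -1.44912169e-03,  2.24563561e-03,
       -8.78974692e-05,  2.10307814e-03]), 'effort': array([ 1.73930071e-04, -5.32649374e+01, -3.53282189e+01,  7.09206867e-02,
        2.34274036e-02, -7.29376461e-05]), 'eef_pos': array([134.84511639, 532.98139579, 215.97108667]), 'eef_rot': array([-3.14058150e+00, -7.98692078e-05,  2.89376595e+00]), 'wrist_force': array([ 0.8918673 , -0.06666132,  0.05979057]), 'moment': array([-0.03062459, -0.00773854,  0.00564621]), 'finger_gap': 94.00791099637765}
```

View pics/top1.png

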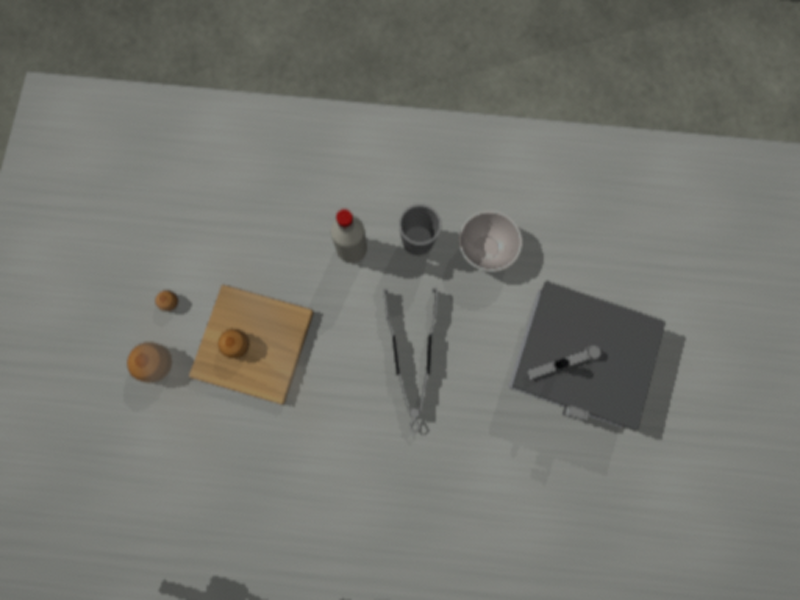

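View pics/side1.png

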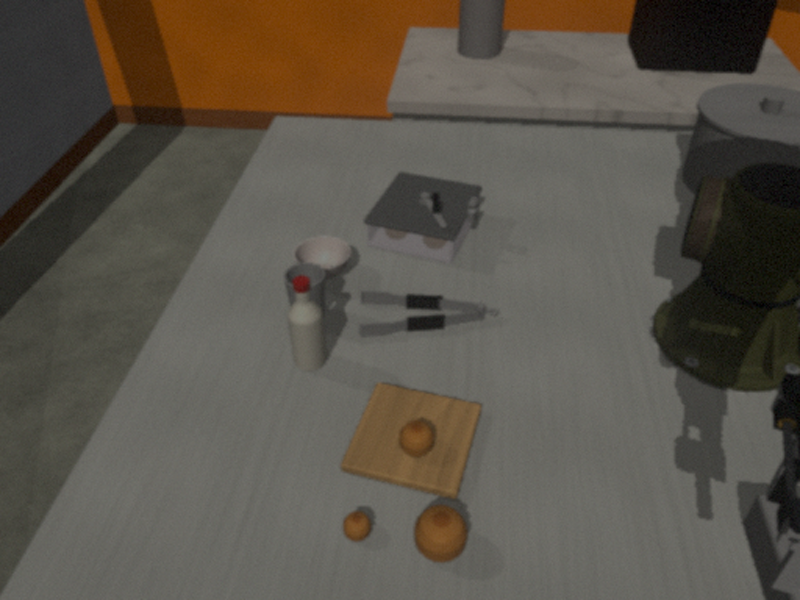

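Top view: three roll-like things: small at (166,300) on the table, middle at (233,343) on the board, large at (148,362) on the table. The middle-sized one, on the board, is meant. Tongs' panels are at (396,355) and (430,355), with jaws pointing up (+x). The latch pin is at (595,354), knob at (562,364), catch at (577,412). I'll measure next and confirm in one crop.

```bash
python3 - <<'E'
from h import *
c=load('top'); W=pts(c); im=c['image']; hsv=cv2.cvtColor(im,cv2.COLOR_BGR2HSV)
a=cv2.resize(im[170:270,75:215],(784,560),interpolation=cv2.INTER_CUBIC)
b=cv2.resize(im[175:280,320:432],(600,562),interpolation=cv2.INTER_CUBIC)
cv2.imwrite('pics/rollcrop.png',cv2.convertScaleAbs(a,alpha=1.5)); 
def comp(m,name,minA=8):
    n,l,s,ce=cv2.connectedComponentsWithStats(m.astype(np.uint8))
    for i in range(1,n):
        if s[i,4]>=minA:
            p=W[l==i]; print(name,'px',ce[i].round(1),s[i].tolist(),'W',np.nanmean(p,0).round(1),'min',np.nanmin(p,0).round(0),'max',np.nanmax(p,0).round(0))
Z=W[...,2]
comp((hsv[...,0]<16)&(hsv[...,1]>150)&(hsv[...,2]>40),'brown')
comp((hsv[...,0]<30)&(hsv[...,1]>90)&(Z>10)&(Z<24),'board',50)
dark=(hsv[...,2]<45); 
roi=np.zeros_like(dark); roi[205:250,240:290]=1; comp(dark&roi,'panel')
roi=np.zeros_like(dark); roi[180:275,325:430]=1
comp(roi&(Z>50),'tub',100)
print('lid z',np.nanmedian(W[215:235,395:410,2]))
comp(roi&(Z>np.nanmedian(W[195:205,350:370,2])+14),'knob/pin')
print(im[228:238,350:368].max(-1)); print(Z[226:240,340:386:2].round(0))
tm=(Z>8)&(Z<60); roi=np.zeros_like(dark); roi[180:285,240:288]=1; comp(tm&roi,'tongs',10)
E
```

```text
brown px [220.1 139.4] [216, 135, 9, 10, 76] W [701.5 127.7 169. ] min [692. 118. 158.] max [713. 138. 173.]
brown px [107.  190.6] [103, 187, 10, 8, 40] W [576.8 432.7  27. ] min [569. 423.  16.] max [586. 443.  32.]
brown px [150.5 212.6] [148, 211, 5, 4, 8] W [525.5 298.1  55.1] min [522. 294.  54.] max [529. 305.  57.]
brown px [147.2 218.4] [140, 213, 15, 11, 70] W [509.7 303.8  57. ] min [497. 287.  47.] max [523. 324.  62.]
brown px [155.7 220.5] [154, 215, 4, 12, 19] W [507.4 284.2  45.1] min [494. 281.  33.] max [521. 289.  53.]
brown px [ 86.1 233.4] [83, 225, 7, 16, 66] W [456.3 455.3  51. ] min [440. 446.  42.] max [478. 467.  57.]
board px [161.8 220. ] [122, 183, 78, 75, 3478] W [513.6 275.7  18.1] min [421. 183.  10.] max [609. 373.  24.]
panel px [274.4 225.9] [274, 216, 2, 22, 27] W [525.7 -25.4  30.1] min [496. -27.  26.] max [552. -23.  34.]
tub px [377.1 227.1] [328, 180, 98, 95, 6074] W [ 544.5 -283.7   66.7] min [ 434. -406.   52.] max [ 661. -162.  123.]
lid z 65.496567879022
knob/pin px [379.4 224.6] [374, 221, 10, 8, 54] W [ 548.1 -283.7   83.3] min [ 539. -2
[... 2132 characters left out ...]
79.  79.  77.  78.  82.  87.  67.  66.  64.  69.
   66.  66.  68.  67.  64.  66.  63.  65.  65.]
 [ 79.  80.  79.  81.  78.  79.  79.  78.  64.  68.  66.  66.  66.  67.
   66.  65.  66.  67.  67.  68.  67.  67.  66.]
 [ 80.  80.  80.  76.  78.  78.  78.  67.  66.  66.  65.  66.  67.  66.
   66.  63.  66.  68.  67.  65.  65.  67.  65.]
 [ 78.  79.  76.  78.  78.  67.  67.  64.  69.  63.  62.  69.  65.  68.
   66.  67.  66.  66.  64.  64.  67.  64.  66.]
 [ 76.  79.  78.  78.  66.  65.  66.  66.  64.  64.  69.  64.  66.  66.
   66.  66.  63.  68.  65.  64.  67.  67.  64.]]
tongs px [264.1 231.5] [245, 183, 35, 94, 335] W [5.096e+02 2.000e-01 2.580e+01] min [394. -31.  10.] max [643.  63.  34.]
```

View pics/rollcrop.png

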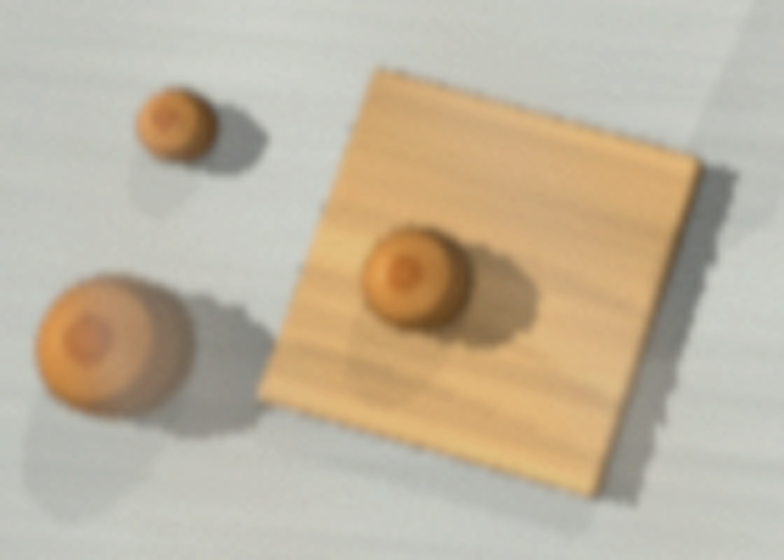

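The crop confirms it: middle-sized roll on the board, with the smaller and larger ones on the table. Heights check out (lid 66, bar top about 79, knob top 121, board 18). The catch is 100.6 mm from the pin, matching the stated 101. Refining the knob and tongs now.

```bash
python3 - <<'E'
from h import *
c=load('top'); W=pts(c); Z=W[...,2]; im=c['image']; V=im.max(-1)
roi=np.zeros(Z.shape,bool); roi[180:275,325:430]=1
bar=roi&(Z>73)&(Z<90)&(W[...,0]>470)
m=roi&(Z>116); print('knob top',W[m].mean(0).round(1),m.sum(), 'x',W[m][:,0].min(),W[m][:,0].max(),'y',W[m][:,1].min(),W[m][:,1].max())
P=W[bar][:,:2]; mu=P.mean(0); u=np.linalg.svd(P-mu)[2][0]; print('bar mean',mu,'dir',np.degrees(np.arctan2(u[1],u[0])),((P-mu)@u).min(),((P-mu)@u).max())
# lid orientation
lid=(roi&(Z>60)&(Z<71)&(W[...,0]>440)).astype(np.uint8); lid=cv2.morphologyEx(lid,cv2.MORPH_OPEN,np.ones((5,5)))
w=(roi&(Z>60)&(W[...,0]>440)).astype(np.uint8); w=cv2.morphologyEx(w,cv2.MORPH_OPEN,np.ones((25,25)))
cn=max(cv2.findContours(w,0,2)[0],key=cv2.contourArea).reshape(-1,2); L=np.array([ray(c,*p,66.)[:2] for p in cn],np.float32); print('lid',cv2.minAreaRect(L))
# roll
roi=np.zeros(Z.shape,bool); roi[195:240,130:175]=1
m=(roi&(Z>30)&(Z<70)); P=W[m]; print('roll',np.median(P,0),P.min(0),P.max(0)); t=P[P[:,2]>54]; print('top',t.mean(0),len(t))
# tongs
roi=np.zeros(Z.shape,bool); roi[183:282,240:288]=1
m=roi&(Z>14)&(Z<45); n,l,s,ce=cv2.connectedComponentsWithStats(m.astype(np.uint8)); print(s.tolist())
P=W[m]
for x in range(380,640,20):
    q=P[(P[:,0]>=x)&(P[:,0]<x+20)]
    if len(q): 
        y=np.sort(q[:,1]); mid=(y[0]+y[-1])/2; lo=y[y<mid]; hi=y[y>=mid]; print(x+10,len(q),np.median(lo).round(1),np.median(hi).round(1),y[0].round(1),y[-1].round(1),np.median(q[:,2]).round(0))
d=roi&(V<62)&(Z>20); n,l,s,ce=cv2.connectedComponentsWithStats(d.astype(np.uint8))
for i in range(1,n):
    if s[i,4]>8: print('panel',s[i],[ray(c,*ce[i],30.).round(1)])
for nm,px in [('sauce',(220,139)),('beaker',(268,145)),('bowl',(314,155))]: print(nm,ray(c,*px,{'sauce':170,'beaker':90,'bowl':50}[nm]).round(0))
E
```

```text
knob top [ 523.  -228.   120.3] 26 x 517.9137530207128 528.22703017295 y -234.72082292772296 -222.76735858062787
bar mean [ 528.49964558 -240.21442945] dir 114.32613455810933 -58.0161984418504 63.09413093148885
lid ((553.7805786132812, -301.439453125), (76.65097045898438, 112.5131607055664), 5.606557846069336)
roll [509.07233376 299.37647085  53.11231537] [486.02793035 279.44654748  30.69878682] [534.01666758 330.30729072  61.74784761]
top [511.03715847 303.75316477  56.68456707] 133
[[0, 0, 512, 384, 196287], [245, 183, 35, 94, 321]]
390 12 -15.3 -8.7 -18.0 -4.7 16.0
410 24 -17.2 -7.3 -20.0 -3.9 17.0
430 40 -12.7 -3.8 -19.6 4.5 29.0
450 20 -19.9 8.1 -21.0 11.6 26.0
470 21 -21.7 15.3 -23.5 18.8 27.0
490 27 -24.4 25.2 -27.4 28.7 28.0
510 34 -25.2 29.3 -28.2 33.4 30.0
530 30 -25.3 33.7 -27.6 37.9 29.0
550 28 -23.8 38.4 -25.6 42.6 30.0
570 19 -25.9 46.4 -28.3 49.9 25.0
590 17 -29.2 53.4 -30.3 54.6 27.0
610 20 -28.7 58.3 -31.1 59.3 28.0
630 25 -28.0 60.1 -29.9 63.5 27.0
panel [252 215   4  24  36] [array([517.2,  30.1,  30. ])]
panel [273 215   3  24  43] [array([525.3, -25.3,  30. ])]
sauce [702. 128. 170.]
beaker [726.  12.  90.]
bowl [ 724. -115.   50.]
```

Emit:
arm_command --rows '[26, -50, 0, -3.5, 94, 26, -51, 0, -3.5, 94, 26, -51, 0, -3.5, 94, 26, -51, 0, -3.5, 94, 26, -51, 0, -3.5, 94]' --newtons 20

```text
clock: 0.72
eef_pos: [265.2, 277.5, 216.4]
eef_rot: [-3.142, 0.0, 2.587]
wrist_force: [0.5, 0.1, 0.8]
finger_gap: 94.3
```

Emit:
arm_command --rows '[26, -50, 0, -3.5, 60, 26, -51, 0, -3.5, 60, 26, -51, 0, -3.5, 60, 26, -51, 0, -3.5, 60, 26, -51, 0, -3.5, 60]'

```text
clock: 1.35
eef_pos: [395.3, 23.3, 216.5]
eef_rot: [3.141, 0.0, 2.281]
wrist_force: [1.4, 0.3, -0.1]
finger_gap: 59.9
```

Emit:
arm_command --rows '[26, -50, -15, -3.5, 46, 26, -51, -15, -3.5, 46, 26, -51, -15, -3.5, 46, 26, -51, -15, -3.5, 46, 24, -51, -16, -3.5, 46]'

```text
clock: 1.98
eef_pos: [523.4, -230.6, 139.6]
eef_rot: [-3.141, -0.0, 1.975]
wrist_force: [0.7, 0.8, 0.8]
finger_gap: 46.1
```

```bash
python3 - <<'E'
from h import *
s=manip.read_state(); print(s['clock'],s['eef_pos'],np.degrees(s['eef_rot']),s['wrist_force'],s['finger_gap'])
c=grab('wrist'); print(np.round(c['pose'],3).tolist(),c['fx']); cv2.imwrite('pics/w1.png',cv2.convertScaleAbs(c['image'],alpha=1.5))
E
```

```text
1.975 [ 523.41604002 -230.62923168  139.6247935 ] [-1.79990934e+02 -1.46180909e-02  1.13178929e+02] [0.65305431 0.75560536 0.76996866] 46.06675691251025
[[0.92, 0.38, 0.096, 494.604], [0.392, -0.891, -0.227, -165.872], [-0.001, 0.246, -0.969, 307.256], [0.0, 0.0, 0.0, 1.0]] 310.6688676086485
```

View pics/w1.png

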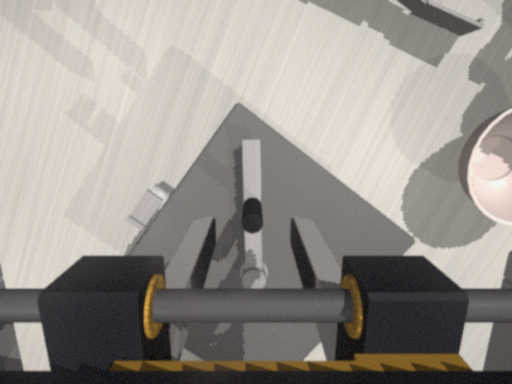

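The wrist view shows the knob at (253,208), centred between the fingertips (212 and 293). The pin is at (254,275) and the catch at (150,203). Checking the points by rays.

```bash
python3 - <<'E'
from h import *
c=load('wrist'); W=pts(c); Z=W[...,2]
k=(Z>114)&(Z<126); k[:, :235]=0;k[:,275:]=0;k[:185]=0;k[232:]=0; v,u=np.nonzero(k); print('knob',u.mean(),v.mean(),k.sum(),W[k].mean(0))
for n,p,h in [('pin',(254,275),86),('catchL',(144,212),85),('catchR',(155,195),85),('barend',(251,141),79)]: print(n,ray(c,*p,h).round(1))
E
```

```text
knob 251.67297297297299 221.2972972972973 370 [ 520.67380277 -229.0967744   119.73549494]
pin [ 544.6 -281.1   86. ]
catchL [ 448.1 -265.8   85. ]
catchR [ 451.5 -249.9   85. ]
barend [ 501.6 -186.    79. ]
```

Emit:
arm_command --rows '[-1.5, 2, -20, 0.5, 46, 0, 0, -21, 0, 46, 0, 0, 0, 0, 18, 0, 0, 0, 0, 18, 0, 0, 0, 0, 18]'

```text
clock: 2.65
eef_pos: [521.8, -226.9, 100.4]
eef_rot: [3.141, 0.001, 1.986]
wrist_force: [0.5, -0.3, -0.1]
finger_gap: 20.3
```

Emit:
arm_command --rows '[-8.6, -4.6, 0, 9, 18, -7.7, -5.9, 0, 9, 18, -6.7, -7.1, 0, 9, 18, -5.5, -8, 0, 9, 18]'

```text
clock: 3.15
eef_pos: [492.9, -252.5, 100.2]
eef_rot: [3.141, 0.001, 2.62]
wrist_force: [1.5, 0.2, -0.5]
finger_gap: 18.0
```

Emit:
arm_command --rows '[-4.2, -8.8, 0, 9, 18, -2.7, -9.3, 0, 9, 18, 0, 0, 0, 0, 18]'

```text
clock: 3.52
eef_pos: [486.1, -270.9, 100.0]
eef_rot: [-3.141, 0.001, 2.927]
wrist_force: [0.6, 0.7, 0.7]
finger_gap: 18.1
```

```bash
python3 - <<'E'
from h import *
s=manip.read_state(); print(s['clock'],s['eef_pos'],np.degrees(s['eef_rot']),s['wrist_force'],s['finger_gap'])
c=grab('wrist'); cv2.imwrite('pics/w2.png',cv2.convertScaleAbs(c['image'],alpha=1.5))
E
```

```text
3.525 [ 486.05795974 -270.94130469  100.02587915] [-1.79978652e+02  4.98753361e-02  1.67708694e+02] [0.63728493 0.70175713 0.70711367] 18.123630925332247
```

View pics/w2.png

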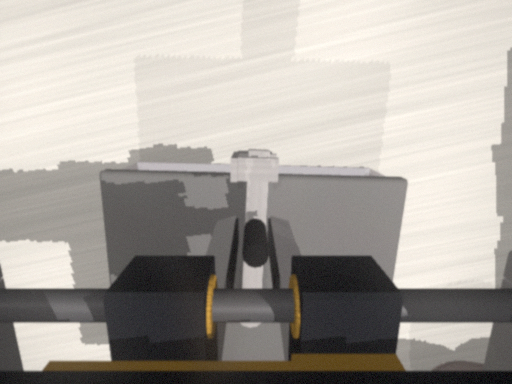

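The wrist view shows the bar's end in the catch at (255,165) with the knob at (255,240). No stop force is felt yet, so I'll press on a few mm.

Emit:
arm_command --rows '[-0.5, -2.5, 0, 0, 18, 0, 0, 0, 0, 18]'

```text
clock: 3.82
eef_pos: [485.6, -272.9, 99.6]
eef_rot: [-3.141, 0.0, 2.927]
wrist_force: [0.6, 0.2, 0.6]
finger_gap: 17.8
```

Emit:
arm_command --rows '[-0.5, -2, 0, 0, 18, 0, 0, 0, 0, 18]'

```text
clock: 4.08
eef_pos: [485.4, -273.5, 99.4]
eef_rot: [3.139, -0.0, 2.928]
wrist_force: [2.2, 11.4, 3.4]
finger_gap: 18.0
```

Emit:
arm_command --rows '[0, 2, 0, 0, 40, 0, 0, 0, 0, 40, 0, 0, 40, 0, 40, 0, 0, 40, 0, 60]'

```text
clock: 4.58
eef_pos: [484.8, -273.1, 180.3]
eef_rot: [3.142, -0.001, 2.928]
wrist_force: [0.3, -0.5, -0.5]
finger_gap: 46.7
```

Emit:
arm_command --rows '[7, 55, 0, 4, 94, 7, 55, 0, 4, 94, 7, 55, 0, 4, 94, 7, 55, 0, 4, 94, 8, 54, 0, 4, 94]'

```text
clock: 5.2
eef_pos: [521.0, 2.6, 179.6]
eef_rot: [-3.141, 0.0, -3.004]
wrist_force: [0.5, -1.2, -0.1]
finger_gap: 93.7
```

Emit:
arm_command --rows '[0, 0, -25, 0, 94, 0, 0, 0, 0, 94]'

```text
clock: 5.45
eef_pos: [520.2, 1.2, 153.2]
eef_rot: [3.141, -0.003, -3.005]
wrist_force: [0.1, 0.0, 0.2]
finger_gap: 93.8
```

```bash
python3 - <<'E'
from h import *
s=manip.read_state(); print(s['clock'],s['eef_pos'],np.degrees(s['eef_rot']),s['wrist_force'],s['finger_gap'])
c=grab('wrist'); cv2.imwrite('pics/w3.png',cv2.convertScaleAbs(c['image'],alpha=1.5))
c=grab('top'); W=pts(c); Z=W[...,2]; roi=np.zeros(Z.shape,bool); roi[180:275,325:430]=1
m=roi&(Z>112)&(Z<126); print('knob',np.median(W[m],0).round(1))
bar=roi&(Z>73)&(Z<90)&(W[...,0]>470); P=W[bar][:,:2]; mu=P.mean(0); u=np.linalg.svd(P-mu)[2][0]; print('bar dir',np.degrees(np.arctan2(u[1],u[0])),mu)
E
```

```text
5.45 [520.24378356   1.24757395 153.21167743] [ 1.79978923e+02 -1.65232654e-01 -1.72172254e+02] [0.101813   0.01570257 0.24767271] 93.78335213929505
knob [ 488.5 -269.   119.8]
bar dir 165.32943903204736 [ 517.70551048 -276.16990498]
```

View pics/w3.png

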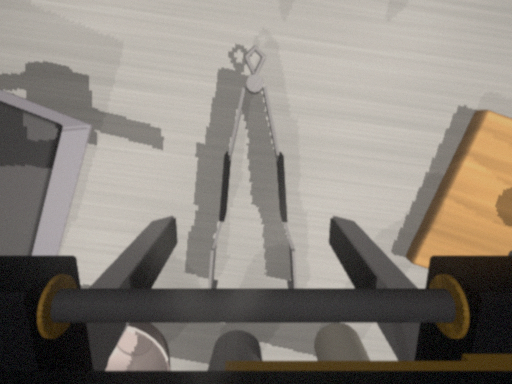

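The wrist view shows the panels at (225,187) and (282,187), upright in the image and centred between the fingers, with the pivot at (255,84). The latch was pressed against its stop and the knob is at (488.5,-269), as expected for closed. Computing the grip from the panels.

```bash
python3 - <<'E'
from h import *
c=load('wrist'); g=c['image'].max(-1); m=np.zeros_like(g); m[140:232,215:295]=(g[140:232,215:295]<28)
n,l,s,ce=cv2.connectedComponentsWithStats(m); R=[]
W=pts(c)
for i in range(1,n):
    if s[i,4]>60:
        v,u=np.nonzero(l==i); t,b=s[i,1],s[i,1]+s[i,3]-1
        a=ray(c,u[v<=t+1].mean(),t,30.); e=ray(c,u[v>=b-1].mean(),b,30.); q=ray(c,*ce[i],30.)
        print(s[i],'ends',a.round(1),e.round(1),'len',np.linalg.norm(a-e).round(1),'c',q.round(1),'depth',np.nanmedian(W[l==i],0).round(1)); R.append(q)
if len(R)==2:
    d=R[0]-R[1]; print('mid',(R[0]+R[1])/2,'sep',np.linalg.norm(d),'psi',np.degrees(np.arctan2(d[1],d[0]))%180-90)
E
python3 - <<'E'
from h import *
c=load('wrist'); g=c['image'].max(-1); W=pts(c); print(g[185,215:295:2].tolist()); print(W[185,215:295:3,2].round(0).tolist())
for T in (40,50):
  m=np.zeros_like(g); m[140:232,215:295]=(g[140:232,215:295]<T)&(W[140:232,215:295,2]>20)
  n,l,s,ce=cv2.connectedComponentsWithStats(m); R=[]
  for i in range(1,n):
    if s[i,4]>60:
        v,u=np.nonzero(l==i); t,b=s[i,1],s[i,1]+s[i,3]-1
        a=ray(c,u[v<=t+1].mean(),t,30.); e=ray(c,u[v>=b-1].mean(),b,30.); q=(a+e)/2
        print(T,s[i],'ends',a.round(1),e.round(1),'len',np.linalg.norm(a-e).round(1),'c',q.round(1),'depth',np.nanmedian(W[l==i],0).round(1)); R.append(q)
  if len(R)==2:
    d=R[0]-R[1]; print('mid',(R[0]+R[1])/2,'sep',np.linalg.norm(d),'psi',np.degrees(np.arctan2(d[1],d[0]))%180-90)
E
```

```text
[84, 86, 84, 72, 34, 34, 38, 102, 116, 117, 115, 117, 122, 125, 125, 124, 126, 128, 101, 88, 89, 88, 87, 88, 86, 86, 90, 90, 88, 88, 88, 82, 44, 40, 41, 92, 121, 123, 124, 122]
[-1.0, -1.0, -1.0, 29.0, 18.0, -1.0, -1.0, -0.0, -1.0, -1.0, -0.0, -1.0, -1.0, -2.0, -2.0, -1.0, -0.0, -1.0, -1.0, -1.0, -1.0, 8.0, 28.0, 28.0, -0.0, -1.0, 0.0]
40 [221 154   8  66 256] ends [490.5 -28.6  30. ] [555.1 -26.   30. ] len 64.7 c [522.8 -27.3  30. ] depth [522.2 -26.7  29.1]
50 [220 154   9  67 314] ends [490.5 -28.7  30. ] [556.2 -26.   30. ] len 65.7 c [523.3 -27.3  30. ] depth [522.5 -27.   29.2]
50 [278 154   8  66 271] ends [483.6  21.6  30. ] [546.8  34.9  30. ] len 64.5 c [515.2  28.3  30. ] depth [511.2  26.8  29.1]
mid [5.19280727e+02 4.66776851e-01 3.00000000e+01] sep 56.20112649706673 psi 8.297615224941765
```

Grip point agrees in two views: about (520,1), heading 8.3°, panel length 65 and separation plausible. Going down.

Emit:
arm_command --rows '[0, 0, -50, 0.5, 94, 0, 0, -50, 0, 94, 0, 0, -20, 0, 94, 0, 0, 0, 0, 94]'

```text
clock: 6.05
eef_pos: [520.8, 0.3, 34.2]
eef_rot: [3.141, -0.001, -2.998]
wrist_force: [-0.1, -0.9, 0.2]
finger_gap: 94.2
```

Emit:
arm_command --rows '[0, 0, -19.5, 0, 94, 0, 0, 0, 0, 94]'

```text
clock: 6.3
eef_pos: [521.3, 0.6, 15.7]
eef_rot: [-3.141, 0.0, -2.997]
wrist_force: [0.1, -0.8, 0.3]
finger_gap: 93.6
```

Emit:
arm_command --rows '[0, 0, 0, 0, 56, 0, 0, 0, 0, 56, 0, 0, 0, 0, 56, 0, 0, 0, 0, 56, 0, 0, 0, 0, 56]' --newtons 20

```text
clock: 6.92
eef_pos: [521.4, 1.0, 15.3]
eef_rot: [-3.141, 0.001, -2.997]
wrist_force: [0.2, 0.5, 4.1]
finger_gap: 56.3
```

Emit:
arm_command --rows '[0, 0, 10, 0, 56, 0, 0, 30, 0, 56, 0, 0, 40, 0, 56, 0, 0, 40, 0, 56, 0, 0, 0, 0, 56]'

```text
clock: 7.55
eef_pos: [522.1, 0.9, 138.0]
eef_rot: [-3.14, 0.005, -2.997]
wrist_force: [0.7, -1.1, -1.1]
finger_gap: 56.4
```

Emit:
arm_command --rows '[-20, 25, 0, 0, 56, -20, 40, 0, 0, 56, -20, 40, 0, 0, 56, -15, 40, 0, 0, 56, -10, 40, 0, 0, 56]'

```text
clock: 8.18
eef_pos: [434.7, 187.0, 134.0]
eef_rot: [-3.141, -0.002, -2.997]
wrist_force: [0.1, -0.2, -1.4]
finger_gap: 55.8
```

Emit:
arm_command --rows '[-9, 40, 0, 0, 56, -5, 40, 0, 0, 56, 0, 25, 0, 0, 56, 0, 0, 0, 0, 56, 0, 0, 0, 0, 56]'

```text
clock: 8.8
eef_pos: [421.7, 290.2, 134.2]
eef_rot: [-3.141, -0.001, -2.997]
wrist_force: [-0.0, 0.5, -1.8]
finger_gap: 56.2
```

```bash
python3 - <<'E'
from h import *
s=manip.read_state(); print(s['clock'],s['eef_pos'],np.degrees(s['eef_rot']),s['wrist_force'],s['finger_gap'])
t=grab('top'); d=grab('side')
a=cv2.resize(t['image'][150:300,70:270],(800,600),interpolation=cv2.INTER_CUBIC)
b=cv2.resize(d['image'][200:380,170:410],(800,600),interpolation=cv2.INTER_CUBIC)
cv2.imwrite('pics/t4.png',cv2.convertScaleAbs(a,alpha=1.6)); cv2.imwrite('pics/s4.png',cv2.convertScaleAbs(b,alpha=1.6))
E
```

```text
8.8 [421.67890357 290.22909388 134.21127182] [-1.79960280e+02 -7.80331495e-02 -1.71705964e+02] [-0.02450909  0.45628039 -1.76140752] 56.190483400007714
```

View pics/t4.png

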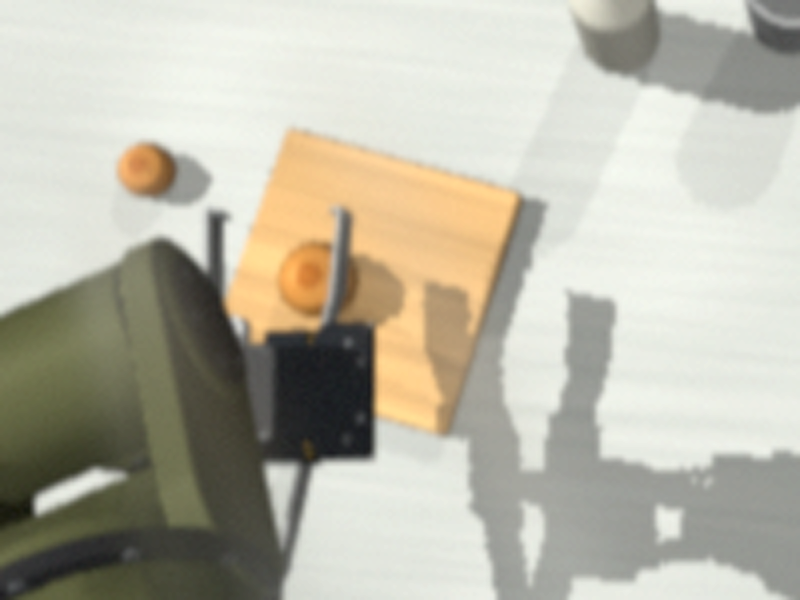

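View pics/s4.png

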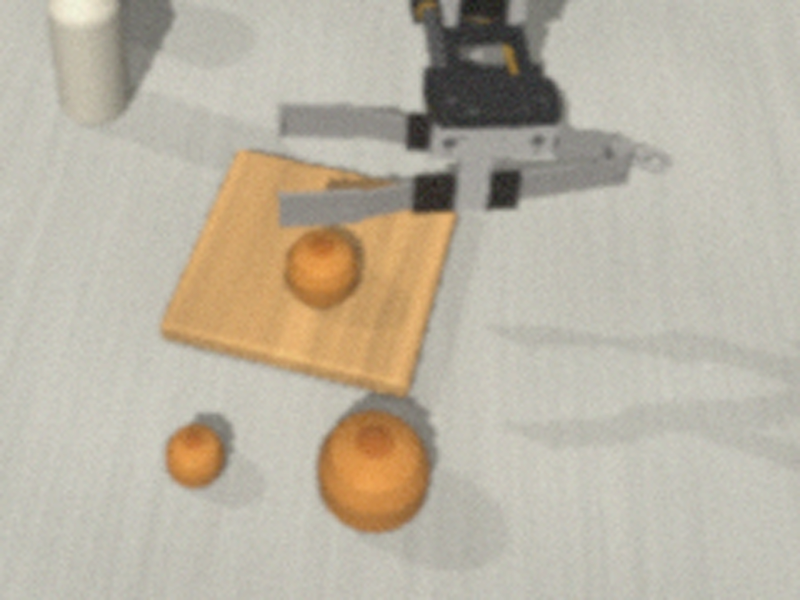

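The tongs are held level. In the top crop the jaw fronts are at (218,213) and (340,210) with the roll at (317,277). In the side crop the jaw ends are at (281,210) and (281,120) with the roll at (322,268). Triangulating the roll and measuring the jaws in the same cameras.

```bash
python3 - <<'E'
from h import *
t=load('top'); d=load('side')
def brown(c,box,T=1.0):
    x0,y0,x1,y1=box; hsv=cv2.cvtColor(c['image'],cv2.COLOR_BGR2HSV); W=pts(c)
    m=np.zeros(hsv.shape[:2],np.uint8); 
    m[y0:y1,x0:x1]=((W[y0:y1,x0:x1,2]>24)&(W[y0:y1,x0:x1,2]<75)&(hsv[y0:y1,x0:x1,0]<25)&(hsv[y0:y1,x0:x1,1]>100))
    m=cv2.morphologyEx(m,cv2.MORPH_OPEN,np.ones((3,3)))
    cn=max(cv2.findContours(m,0,1)[0],key=cv2.contourArea); ce,r=cv2.minEnclosingCircle(cn); return cn,ce,r,W[m>0],m
for n,c,box in [('top',t,(135,200,160,235)),('side',d,(245,262,290,300))]:
    cn,ce,r,P,m=brown(c,box); print(n,'circ',np.round(ce,1),round(r,1),'ray38',ray(c,*ce,38.).round(1),'bbox',cv2.boundingRect(cn))
    # fit axis from surface points with vertical sides
    from scipy.optimize import least_squares
    q=P[(P[:,2]>28)&(P[:,2]<42)]; 
    if len(q)>15:
        f=least_squares(lambda p:np.hypot(q[:,0]-p[0],q[:,1]-p[1])-25,[511,303],loss='soft_l1'); print(' depth fit',f.x.round(1),len(q))
    print(' top pts',P[P[:,2]>56].mean(0).round(1))
Wd=pts(d); Wt=pts(t)
# jaws via depth: tongs between z 115..155, ahead of gripper
for n,W in (('top',Wt),('side',Wd)):
    m=(W[...,2]>112)&(W[...,2]<156)&(W[...,0]>475)&(W[...,0]<570)&(W[...,1]>230)&(W[...,1]<375)
    P=W[m]
    for lab,q in (('R',P[P[:,1]<302]),('L',P[P[:,1]>=302])):
        if len(q)<5: continue
        print(n,lab,len(q),'xmax',np.percentile(q[:,0],98).round(1),'z',np.percentile(q[:,2],[3,50,97]).round(1),[(x,q[abs(q[:,0]-x)<8][:,1].mean().round(1),np.percentile(q[abs(q[:,0]-x)<8][:,1],[5,95]).round(1)) for x in (490,505,520,535) if (abs(q[:,0]-x)<8).sum()>2])
for p in ((218,213),(340,210)): print('tipTop',ray(t,70+p[0]/4,150+p[1]/4,148).round(1))
for p in ((281,192),(281,106),(281,226)): print('tipSide',ray(d,170+p[0]/3.333,200+p[1]/3.333,148 if p[1]<200 else 120).round(1))
E
```

```text
top circ [148.4 219. ] 9.3 ray38 [510.3 305.9  38. ] bbox (140, 210, 13, 19)
 top pts [510.2 304.4  57.7]
side circ [266.5 280.3] 11.7 ray38 [506.6 307.7  38. ] bbox (256, 269, 22, 23)
 depth fit [506.9 304.7] 93
 top pts [506.5 307.   57.6]
top R 129 xmax 542.5 z [121.7 139.7 150. ] [(490, np.float64(263.0), array([261.6, 265.3])), (505, np.float64(263.1), array([262. , 264.9])), (520, np.float64(264.0), array([263. , 266.3])), (535, np.float64(265.5), array([264. , 270.6]))]
top L 97 xmax 533.6 z [123.8 137.8 149.1] [(490, np.float64(335.3), array([334.2, 336.3])), (505, np.float64(337.6), array([336.1, 339.2])), (520, np.float64(340.4), array([338.9, 342.2])), (535, np.float64(340.5), array([337.2, 343. ]))]
side R 295 xmax 537.9 z [120.6 135.4 148.1] [(490, np.float64(265.2), array([262.9, 267.8])), (505, np.float64(265.0), array([262.3, 267.8])), (520, np.float64(266.2), array([263.4, 268.4])), (535, np.float64(268.1), array([265.2, 273.3]))]
side L 283 xmax 529.7 z [121.3 135.8 148.6] [(490, np.float64(338.1), array([335.7, 340.3])), (505, np.float64(340.7), array([338.1, 343.2])), (520, np.float64(343.7), array([341.4, 346.3])), (535, np.float64(344.9), array([343. , 346.6]))]
tipTop [530.2 334.9 148. ]
tipTop [539.  264.1 148. ]
tipSide [529.2 342.8 148. ]
tipSide [537.5 269.4 148. ]
tipSide [529.1 345.3 120. ]
```

Emit:
arm_command --rows '[-2, 2.5, 0, 0, 56, 0, 0, -25, 0, 56, 0, 0, -25, 0, 56, 0, 0, 0, 0, 56]'

```text
clock: 9.4
eef_pos: [419.3, 292.9, 83.8]
eef_rot: [-3.14, -0.003, -2.997]
wrist_force: [-0.6, -0.8, -0.8]
finger_gap: 56.3
```

Emit:
arm_command --rows '[0, 0, -20, 0, 56, 0, 0, -15, 0, 56, 0, 0, -10, 0, 56, 0, 0, 0, 0, 56]'

```text
clock: 9.9
eef_pos: [419.8, 293.4, 39.7]
eef_rot: [-3.141, -0.001, -2.997]
wrist_force: [0.5, 0.0, -0.8]
finger_gap: 55.8
```

```bash
python3 - <<'E'
from h import *
s=manip.read_state(); print(s['clock'],s['eef_pos'],np.degrees(s['eef_rot']),s['wrist_force'],s['moment'],s['finger_gap'])
d=grab('side'); t=grab('top')
b=cv2.resize(d['image'][220:340,210:370],(800,600),interpolation=cv2.INTER_CUBIC); a=cv2.resize(t['image'][180:250,110:190],(400,350),interpolation=cv2.INTER_CUBIC); b[:350,:400]=np.where(True,a,0)
cv2.imwrite('pics/s5.png',cv2.convertScaleAbs(b,alpha=1.6))
E
```

```text
9.9 [419.84631769 293.39138941  39.65592375] [-1.79979814e+02 -4.58091495e-02 -1.71699372e+02] [ 0.46187274  0.01759227 -0.8434414 ] [ 0.00366099 -0.00276843  0.05926223] 55.82727975678174
```

View pics/s5.png

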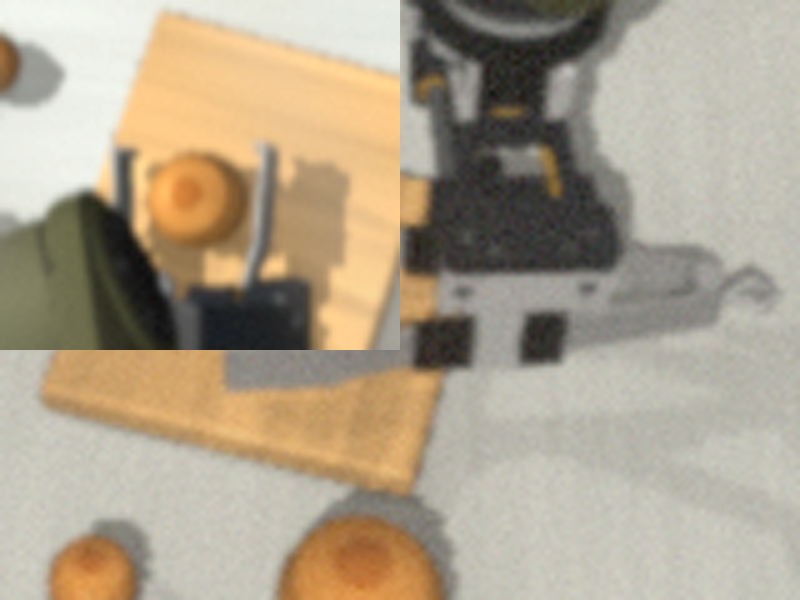

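In the inset, the roll at (195,200) sits centred between the jaws (125 and 262, rows 148–243). Closing.

Emit:
arm_command --rows '[0, 0, 0, 0, 50, 0, 0, 0, 0, 46, 0, 0, 0, 0, 36, 0, 0, 0, 0, 36, 0, 0, 0, 0, 36]' --newtons 35

```text
clock: 10.62
eef_pos: [420.1, 293.5, 40.0]
eef_rot: [3.142, 0.0, -2.997]
wrist_force: [0.1, -0.2, 0.3]
finger_gap: 43.3
```

Emit:
arm_command --rows '[0, 0, 0, 0, 36, 0, 0, 5, 0, 36, 0, 0, 10, 0, 36, 0, 0, 10, 0, 36, 0, 0, 0, 0, 36]'

```text
clock: 11.25
eef_pos: [420.4, 293.8, 66.0]
eef_rot: [3.141, 0.002, -2.997]
wrist_force: [-0.1, 0.0, -2.2]
finger_gap: 43.1
```

The opening stopped at 43 mm (44 expected on the roll) and the weight fits tongs plus roll. Lifting on.

Emit:
arm_command --rows '[0, 0, 15, 0, 36, 0, 0, 20, 0, 36, 0, 0, 25, 0, 36, 0, 0, 25, 0, 36, 0, 0, 15, 0, 36]'

```text
clock: 11.88
eef_pos: [420.2, 293.6, 166.7]
eef_rot: [3.141, 0.001, -2.997]
wrist_force: [0.2, -0.3, -2.0]
finger_gap: 43.2
```

Emit:
arm_command --rows '[0, 0, 8, 0, 36, 0, 0, 0, 0, 36, 0, 0, 0, 0, 36, 0, 0, 0, 0, 36, 0, 0, 0, 0, 36]'

```text
clock: 12.5
eef_pos: [419.9, 293.4, 172.6]
eef_rot: [-3.141, -0.001, -2.997]
wrist_force: [0.5, -0.2, -2.5]
finger_gap: 43.5
```

```bash
python3 - <<'E'
from h import *
s=manip.read_state(); print(s['clock'],s['eef_pos'],s['wrist_force'],s['finger_gap'])
d=grab('side'); W=pts(d); hsv=cv2.cvtColor(d['image'],cv2.COLOR_BGR2HSV)
m=(hsv[...,0]<25)&(hsv[...,1]>100)&(W[...,2]>110)&(W[...,2]<200)&(abs(W[...,0]-508)<50)&(abs(W[...,1]-305)<50); print('roll',m.sum(),W[m].mean(0).round(1),W[m].min(0).round(0),W[m].max(0).round(0))
t=grab('top'); W=pts(t); Z=W[...,2]; roi=np.zeros(Z.shape,bool); roi[180:275,325:430]=1
k=roi&(Z>112)&(Z<126); print('knob',np.median(W[k],0).round(1))
b=cv2.resize(d['image'][60:330,150:410],(570,592),interpolation=cv2.INTER_CUBIC); cv2.imwrite('pics/s6.png',cv2.convertScaleAbs(b,alpha=1.6))
E
```

```text
12.5 [419.90763168 293.44454331 172.60876124] [ 0.4969033  -0.21765124 -2.48238015] 43.518047198092304
roll 275 [507.  310.9 185. ] [484. 282. 158.] [532. 327. 192.]
knob [ 488.4 -268.6  120.5]
```

View pics/s6.png

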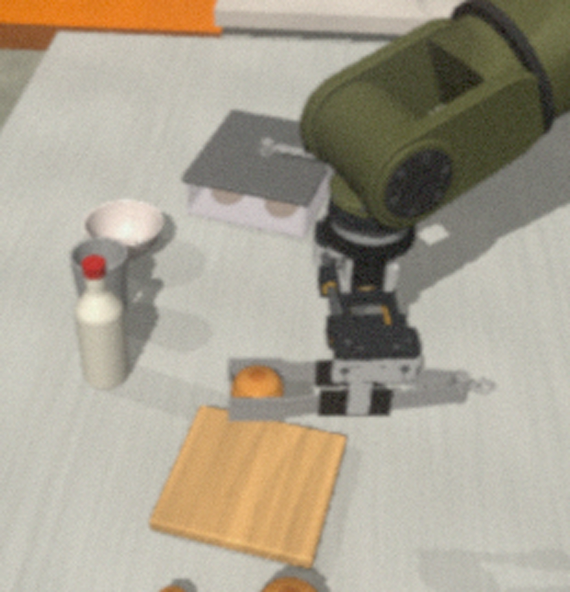

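The view shows the roll at (257,383) between the jaws, clear of the gripper, the board empty and the bystanders in place. The roll's top is at about 192 mm, so its centre is near 171 mm. The knob is unchanged. Handing in.

```bash
python3 -c "
from cell import manip
print(manip.sign_off()); s=manip.read_state(); print(s['clock'],s['eef_pos'],s['finger_gap'])"
```

```text
the job is handed in; nothing more can be done
None
the job is handed in; nothing more can be done
```

I closed the latch, picked up the tongs, closed them on the roll on the board and lifted it. The job was handed in at about 12.6 s of the 61 s allowed; handing in reports no verdict.

- **Latch:** I swung the knob round with the fingers loosely either side of it until it met its stop, with about 11 N on the wrist. In the last check the knob was at (488.4, -268.6) mm, within about 2 mm of the computed closed position. I never measured the joint angle directly.
- **Tongs and roll:** The middle-sized roll was the one on the board. The fingers stopped at 43.5 mm against an expected 44 mm, under a 35 N grip setting. The wrist carried about 2 N, which fits the tongs plus the roll.
- **Final state:** The roll's centre was at about 171 mm, with its top measured at about 192 mm. The last picture shows it in the jaws and clear of the gripper.
- **Bystanders:** The bottle, beaker and bowl look unmoved in that same picture; I did not measure them again.

No check failed. The only disagreement was 2–4 mm between camera views, about what the calibration allows. I cancelled it by measuring the roll and the jaws in the same camera. I viewed 10 pictures.

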